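# Put the ball back into the desk trackball

### The job

The red ball has been taken out of the desk trackball for cleaning. Pick it up and set it gently back into the round socket on top of the trackball, lowering it into place before letting go rather than dropping it, so that it sits there at rest. Leave the yellow stress ball and the roll of tape where they are.

Things in the scene. Friction and masses are not known exactly. Their poses are not given: they have to be found in the camera images.
- red_ball: The trackball's ball: glossy red hard sphere, diameter 50 mm, about 110 g, loose on the flat desk, free to roll. Origin at its centre (25 mm up at the start); its axes mean nothing. Grip it with the fingertips at most 12 mm below its centre: lower, they would strike the socket's rim, which sticks out past the ball's sides.
- seat (a point): Where the ball's centre is when home in the trackball, 53 mm above the desk, z up. The trackball: black box, 120 (x) by 140 (y) by 26 mm high, fixed, grey corner buttons 30 mm high. On its middle a silvery collar, 60 mm outside, 41 mm inside diameter, rim 39 mm above the desk, hole 13 mm deep. The ball rests on the collar's inner edge, rim 14 mm below its centre, and settles to the middle.
- yellow_ball: Bystander: yellow stress ball, 50 mm in diameter, loose on the desk, must not be disturbed. Origin at its centre.
- tape_roll: Bystander: roll of brown packing tape lying flat on the desk, 96 mm in diameter, 45 mm high, open middle. Origin at the centre of its underside, z up. Must not be disturbed.
Mind the look-alikes: they are no part of the job. There is more than one size of the part that bears seat; the job needs the smallest.

How it is judged:
By the outcome, as a careful person would: the job done as asked, in the order asked, and still so for the second after the job is handed in, with the robot touching nothing.
It also fails if it takes over 32 s, if anything falls off the work surface, if the arm or the gripper's body presses on something with over 40 N, if the wrist force passes 120 N, or if a joint passes its speed limit or range.

### The arm

A 7-joint arm with a two-finger parallel gripper is mounted at the origin on the work surface. World frame = base frame: x ahead of the robot, y to its left, z up, the work surface at z = 0. Lengths are in mm, angles in rad, forces in N, time in s.
With the tool pointing down it reaches from about 375 to 925 mm from the base axis. Payload 3.1 kg.
Tool frame: the origin (TCP) lies midway between the tips of the shut fingers; the grasp point (between the pads) lies 19 mm behind it (env.hold_point_z is the distance from the TCP to the grasp point, in mm); z points along the fingers, y is the line along which they close (so a half turn about z gives the same grasp; the last joint's range is limited). The gripper opens to 85 mm and grips with 20 to 120 N. Pads are 22 mm wide; open, the fingers measure 114 mm over their backs; the gripper's body (76 mm by 85 mm) begins 54 mm behind the grasp point. The pads swing forward as they close: fully open they stand 13 mm farther back than shut.
Start: joints at [1.091, 0.383, 0.044, 1.598, -0.018, 1.161, -0.05], TCP at [242.204, -603.192, 231.269] pointing down, gripper open.
Joint ranges: [-2.61, 2.61], [-0.41, 2.15], [-1.48, 1.57], [0, 2.5], [-1.57, 4.71], [0.05, 1.97], [-2.85, 2.85]. Speed limits (rad/s): [2.79, 2.79, 3.14, 3.14, 3.14, 3.14, 3.14].

### API

Orientations are given as a unit quaternion [x, y, z, w].
In Python, from workcell import env, vision gives the robot as it stands. The module is installed in compiled form; this text tells all that it offers.
- The arm moves only by the tool drive_tool, never from a script. Its argument "rows" is a list of rows, each a list of 3 entries, a list of its own where there are three numbers: the shift along the tool's x, y, z in m, then the turn about the tool's z in rad, then the finger opening in m, from 0 to 0.0854. In form: [[[dx, dy, dz], spin, hand], ...]. A call has 1 to 20 rows; each row shifts and turns the commanded pose from where the row before left it, along the tool's axes as they then stand; what a row does not reach is not made up. A row lasts 1/8 s, in which the tool goes at most 62.5 mm and 10.7 degrees, less where a joint would pass 70% of its speed; a pose out of reach is approached as far as the arm can. A call with a gripper value outside its range is refused whole. The fingers move at their own pace and stop on an object; "squeeze" is the grip in N (left out, the last holds). Time passes only in rows, so rows that do not move let the fingers close. It gives the time, the measured TCP pose, the force, the opening and the grip force at its end, in the units of the state.
- env.get_state(): the state, without advancing time (a new reading comes with each control period).
- vision.capture(name): name is "side" or "top"; returns a dict with "frame" (400x640x3 uint8, blue, green, red), "fx", "fy", "cx", "cy" (pixels), "k1" (the pictures are not rectified: a ray, as slopes to the right and down, at radius r is drawn at 1 + k1 r^2 times it, then the intrinsics apply), "rvec" (rotation vector, rad) and "tvec" (3), from world to camera coordinates, as OpenCV has them. Camera axes: x right, y down, z forward; pixel columns grow to the right and rows downward; lengths in mm; the calibration is good to about 2 mm. A picture is of the moment at which its call begins. There is no depth.
- env.close_job(): hands the job in; it is judged then, once.
The state is a dict: "t": time; "joints": joint angles; "qd": joint speeds; "joint_torque": joint torques, N m; "ee_pos": TCP position; "orientation": TCP orientation; "wrist_force": force on the tool from outside, world axes, zero at the start; "wrist_torque": the same for the moment, N m; "gripper_width": opening from 0.0 (shut) to 1.0 (fully open); "grip_force": force on a finger pad.
Only numpy, scipy, OpenCV 4.12 (cv2) and the standard library are available. Lean on these libraries where they do the work, as an engineer would, in place of code of your own. Each camera call takes 0.05 s, during which the arm holds its last target. There are 200 camera calls.

## Working session

There is one attempt and no reset: what is moved stays moved. The work goes in short steps, Python scripts to look and compute and a tool call to move; the robot and the scene stay as the last step left them, time stands still between calls to the robot, and variables do not carry over. Pictures are saved under pics/ and viewed, at most 10 in all, crops included, and the job is handed in when it is done.

Besides the shell and the picture viewer there is one more tool, called after "Request:" in YAML: its name, and indented under it one key for each argument. drive_tool: Moves the arm, as the interface text tells. Its arguments: {"type":"object","properties":{"rows":{"type":"array"},"squeeze":{"type":"number"}},"required":["rows"]}

```bash
mkdir -p pics
cat > h.py <<'E'
import numpy as np, cv2
from workcell import env, vision
def ray(c,px):
    p=np.array([[(px[0]-c["cx"])/c["fx"],(px[1]-c["cy"])/c["fy"]]])[0]
    rd=np.hypot(*p); r=rd
    for _ in range(50): r=rd/(1+c["k1"]*r*r)
    s=p*(r/rd if rd>0 else 1)
    R=cv2.Rodrigues(np.array(c["rvec"],float))[0]; t=np.array(c["tvec"],float).ravel()
    d=R.T@np.array([s[0],s[1],1]); return -R.T@t, d
def onz(c,px,z):
    o,d=ray(c,px); return o+d*(z-o[2])/d[2]
E
python3 - <<'E'
from h import *
for n in("top","side"):
    c=vision.capture(n); cv2.imwrite(f"pics/{n}0.png",c["frame"])
    o,d=ray(c,(320,200)); print(n,o.round(),d.round(2),c["fx"],c["k1"])
s=env.get_state(); print(s)
E
```

```text
top [325. -87. 916.] [ 0.22 -0.02 -0.98] 422.76589274963777 -0.022133741159416822
side [ 494. -901.  591.] [ 0.04  0.83 -0.56] 419.26987505113607 0.02211851633845201
{'t': 0.1, 'joints': array([ 1.09118376,  0.38373642,  0.04386292,  1.59940967, -0.01786982,
        1.16123444, -0.0498784 ]), 'qd': array([-0.00044609, -0.00069815, -0.0008543 , -0.00322374,  0.00103255,
        0.00051535,  0.00050167]), 'joint_torque': array([ 2.44910720e-03, -4.34724963e+01,  1.02925301e+00, -2.50453681e+01,
        1.08472112e-02,  5.47352465e-03, -2.40760713e-06]), 'ee_pos': array([ 241.84735418, -602.40692368,  230.02746729]), 'orientation': array([ 9.81823500e-01,  1.89792465e-01, -3.06271686e-04, -1.15787893e-03]), 'wrist_force': array([-0.10773132,  0.10335187,  0.16410681]), 'wrist_torque': array([0.03722666, 0.00803724, 0.02847212]), 'grip_force': 0.0, 'gripper_width': 0.9993906322537444}
```

View pics/top0.png

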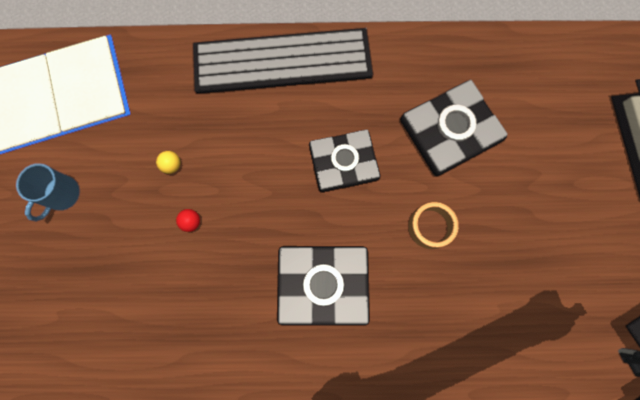

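View pics/side0.png

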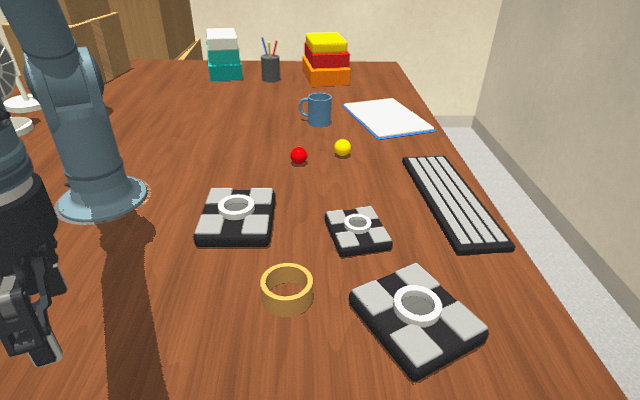

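The top view shows three trackballs, with collars at (345,157), (323,285) and (457,122). The one at (345,157) looks smallest, so I'll check it against the 60 mm collar. The red ball is at (188,220), the yellow ball at (168,162) and the tape at (435,225). In the side view the red ball is at (299,156) and the small trackball at (358,223).

```bash
cat >> h.py <<'E'
def tri(a,pa,b,pb):
    (o1,d1),(o2,d2)=ray(a,pa),ray(b,pb); d1/=np.linalg.norm(d1); d2/=np.linalg.norm(d2)
    t=np.linalg.lstsq(np.c_[d1,-d2],o2-o1,rcond=None)[0]
    p,q=o1+t[0]*d1,o2+t[1]*d2; return (p+q)/2,np.linalg.norm(p-q)
def blobs(f,kind,amin=60):
    h,s,v=cv2.split(cv2.cvtColor(f,cv2.COLOR_BGR2HSV))
    m={"red":((h<5)|(h>174))&(s>200)&(v>120),"yel":(h>22)&(h<33)&(s>150)&(v>120),"col":(v>225)&(s<25),"tape":(h>10)&(h<24)&(s>90)&(v>170)}[kind]
    cs=cv2.findContours(m.astype(np.uint8),cv2.RETR_EXTERNAL,cv2.CHAIN_APPROX_NONE)[0]
    return [cv2.fitEllipse(c) for c in cs if len(c)>15 and cv2.contourArea(c)>amin]
E
python3 - <<'E'
from h import *
T,S=vision.capture("top"),vision.capture("side")
for k in("red","yel","col","tape"):
    for n,c in(("top",T),("side",S)):
        for e in blobs(c["frame"],k):
            z={"red":25,"yel":25,"col":39,"tape":45}[k]
            p=onz(c,e[0],z); w=np.linalg.norm(onz(c,(e[0][0]+max(e[1])/2,e[0][1]),z)-onz(c,(e[0][0]-max(e[1])/2,e[0][1]),z))
            print(k,n,np.round(e[0],1),np.round(e[1],1),p.round(1),"width",w.round(1))
a=T["frame"][100:340,140:520]; b=S["frame"][120:260,190:410]
cv2.imwrite("pics/crop.png",np.vstack([cv2.resize(a,(475,300)),cv2.resize(b,(475,300),interpolation=cv2.INTER_CUBIC)]))
E
```

```text
red top [187.4 219.8] [21.3 21.9] [485.6 182.5  25. ] width 47.0
red side [298.4 154.9] [15.4 16.3] [485.8 179.   25. ] width 47.0
red side [325.9  57.4] [21.5 46. ] [ 620.1 1206.7   25. ] width 227.3
yel top [166.2 160.3] [16.6 17.8] [619.9 235.7  25. ] width 39.5
yel side [342.2 147. ] [15.2 16. ] [616.8 228.3  25. ] width 48.2
yel side [325.5  42.1] [19.7 43.6] [ 634.3 1514.7   25. ] width 242.1
col top [323.1 284.6] [38.6 39.3] [ 344.3 -105.1   39. ] width 80.3
col top [344.6 157. ] [24.6 25.8] [ 616.1 -157.6   39. ] width 56.1
col top [457.4 121.6] [32.4 35.4] [ 694.3 -411.2   39. ] width 79.2
col top [ 25.6 103.6] [60.3 95.6] [755.9 559.1  39. ] width 221.3
col top [83.6 82.9] [71.6 91.6] [803.9 431.2  39. ] width 212.1
col side [417.6 302.7] [33.7 47.9] [ 693.8 -400.6   39. ] width 83.6
col side [357.5 221.4] [15.3 26.3] [ 616.6 -163.4   39. ] width 58.2
col side [235.5 204.1] [19.  35.9] [340.6 -90.8  39. ] width 82.7
col side [387.  116.9] [32.5 76.8] [785.1 424.7  39. ] width 261.4
col side [ 19.3 102. ] [10.7 32.7] [-479.   549.6   39. ] width 106.4
col side [221.   33.1] 
[... 1499 characters left out ...]
 width 54.2
tape side [231.2 176.7] [ 8.6 28.8] [316.   23.7  45. ] width 72.3
tape side [356.7 180.3] [14.2 47.2] [633.2   1.5  45. ] width 119.7
tape side [414.8 216.3] [ 12.  157.3] [ 745.3 -154.7   45. ] width 351.5
tape side [207.5 145.1] [ 8.6 38.4] [224.9 203.3  45. ] width 108.9
tape side [356.8 144.6] [ 8.4 40.3] [656.6 203.2  45. ] width 118.3
tape side [241.1 134.9] [ 8.8 47.9] [312.8 271.9  45. ] width 143.6
tape side [191.6 162.6] [ 13.1 140.5] [201.8  98.6  45. ] width 369.1
tape side [341.3 114.3] [10.8 50.2] [630.6 432.7  45. ] width 170.0
tape side [327.8  76.1] [33.1 57.8] [608.5 847.2  45. ] width 243.2
tape side [187.8  50.2] [ 4.1 34.8] [ -54.9 1239.5   45. ] width 165.8
```

View pics/crop.png

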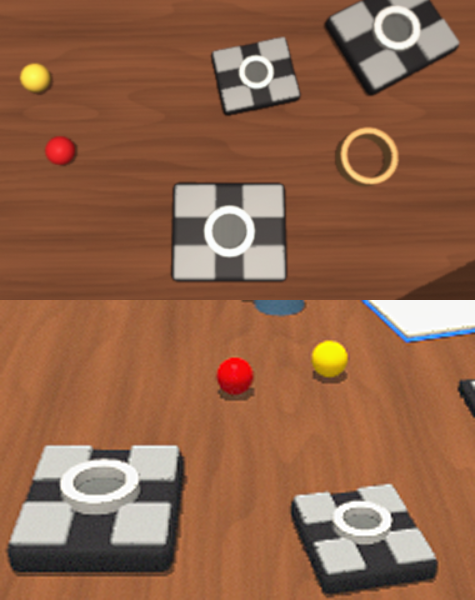

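The crop confirms it: the trackball at (345,157) in the top view is the smallest. Its collar measures about 57 mm, against about 80 mm for the other two. I'll move above the red ball.

Request:
drive_tool:
  rows:
    - [[0.0135,-0.0168,0],0,0.0854]
    - [[0.0273,-0.0335,0],0,0.0854]
    - [[0.0273,-0.0335,0],0,0.0854]
    - [[0.0273,-0.0335,0],0,0.0854]
    - [[0.0273,-0.0335,0],0,0.0854]
    - [[0.0273,-0.0335,0],0,0.0854]
    - [[0.0273,-0.0335,0],0,0.0854]
    - [[0.0273,-0.0335,0],0,0.0854]
    - [[0.0273,-0.0335,0],0,0.0854]
    - [[0.0273,-0.0335,0],0,0.0854]
    - [[0.0273,-0.0335,0],0,0.0854]
    - [[0.0273,-0.0335,0],0,0.0854]
    - [[0.0273,-0.0335,0],0,0.0854]
    - [[0.0273,-0.0335,0],0,0.0854]
    - [[0.0273,-0.0335,0],0,0.0854]
    - [[0.0273,-0.0335,0],0,0.0854]
    - [[0.0273,-0.0335,0],0,0.0854]
    - [[0.0273,-0.0335,0],0,0.0854]
    - [[0.0273,-0.0335,0],0,0.0854]
    - [[0.0137,-0.0167,0],0,0.0854]

```text
t: 2.7
ee_pos: [486.3, 183.7, 231.4]
orientation: [0.982, 0.191, 0.0, -0.001]
wrist_force: [0.8, 0.1, -1.0]
gripper_width: 1.003
grip_force: 0.0
```

Request:
drive_tool:
  rows:
    - [[-0.0013,0.0015,0.02],0,0.0854]
    - [[0,0,0.04],0,0.0854]
    - [[0,0,0.04],0,0.0854]
    - [[0,0,0.04],0,0.0854]
    - [[0,0,0.035],0,0.0854]
    - [[0,0,0.025],0,0.0854]
    - [[0,0,0.013],0,0.0854]
    - [[0,0,0.0062],0,0.0854]
    - [[0,0,0],0,0.0854]
    - [[0,0,0],0,0.0854]

```text
t: 3.95
ee_pos: [486.6, 179.2, 13.1]
orientation: [0.982, 0.19, 0.001, -0.0]
wrist_force: [0.4, -0.5, 0.5]
gripper_width: 1.0
grip_force: 0.0
```

Run:
```python
from h import *
S=vision.capture("side"); cv2.imwrite("pics/s1.png",cv2.resize(S["frame"][70:200,210:400],(760,520),interpolation=cv2.INTER_CUBIC))
print(env.get_state()["ee_pos"],[e for e in blobs(S["frame"],"red",30)])
```

```text
[486.53163847 179.17069823  13.08889091] [((296.04547119140625, 155.23390197753906), (9.936446189880371, 17.548707962036133), 176.54443359375), ((331.4959411621094, 59.975460052490234), (15.052302360534668, 42.168190002441406), 85.74616241455078)]
```

View pics/s1.png

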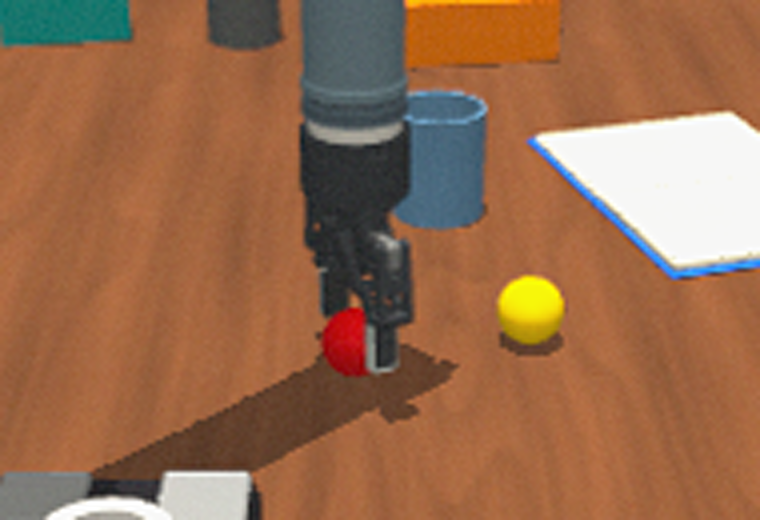

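The open fingers straddle the red ball, which shows at about (350,342) in the crop. The yellow ball is clear of them. I'll centre on the ball and close.

Request:
drive_tool:
  rows:
    - [[0,-0.0027,0.001],0,0.0854]
    - [[0,0,0],0,0.07]
    - [[0,0,0],0,0.06]
    - [[0,0,0],0,0.053]
    - [[0,0,0],0,0.045]
    - [[0,0,0],0,0.04]
    - [[0,0,0],0,0.04]
    - [[0,0,0],0,0.04]
  squeeze: 30

```text
t: 5.0
ee_pos: [484.8, 181.4, 11.3]
orientation: [0.982, 0.19, 0.0, 0.0]
wrist_force: [-0.8, -0.7, 3.6]
gripper_width: 0.571
grip_force: 30.7
```

Request:
drive_tool:
  rows:
    - [[0,0,-0.01],0,0.04]
    - [[0,0,-0.025],0,0.04]
    - [[0,0,-0.03],0,0.04]
    - [[0,0,-0.03],0,0.04]
    - [[-0.0002,0.014,-0.02],0,0.04]
    - [[-0.0005,0.035,-0.005],0,0.04]
    - [[-0.0005,0.035,0],0,0.04]
    - [[-0.0005,0.035,0],0,0.04]
    - [[-0.0005,0.035,0],0,0.04]
    - [[-0.0005,0.035,0],0,0.04]
    - [[-0.0005,0.035,0],0,0.04]
    - [[-0.0005,0.035,0],0,0.04]
    - [[-0.0005,0.035,0],0,0.04]
    - [[-0.0005,0.035,0],0,0.04]
    - [[-0.0004,0.024,0.01],0,0.04]
    - [[-0.0002,0.0114,0.01],0,0.04]
    - [[0,0,0.01],0,0.04]
    - [[0,0,0.005],0,0.04]
    - [[0,0,0],0,0.04]
    - [[0,0,0],0,0.04]

```text
t: 7.5
ee_pos: [615.8, -157.7, 96.5]
orientation: [0.982, 0.191, 0.0, -0.0]
wrist_force: [-0.5, 0.2, -1.0]
gripper_width: 0.563
grip_force: 31.3
```

Run:
```python
from h import *
T,S=vision.capture("top"),vision.capture("side"); cv2.imwrite("pics/m2.png",np.hstack([cv2.resize(T["frame"][100:220,270:430],(400,300),interpolation=cv2.INTER_CUBIC),cv2.resize(S["frame"][140:260,280:440],(400,300),interpolation=cv2.INTER_CUBIC)]))
s=env.get_state();print(s["ee_pos"],s["grip_force"],s["gripper_width"])
for n,c in(("T",T),("S",S)):
  for e in blobs(c["frame"],"red",15)+blobs(c["frame"],"col",15):print(n,np.round(e[0],1),np.round(e[1],1),"at ball height",onz(c,e[0],s["ee_pos"][2]+13.7).round(1))
```

```text
[ 615.95042873 -158.33718142   96.73697013] 31.25399887561798 0.5635398593049182
T [345.2 151. ] [11.2 12.4] at ball height [ 604.8 -153.4  110.4]
T [364.  309.9] [ 4.3 19.9] at ball height [ 295.3 -178.4  110.4]
T [298.9 285.1] [48.1 73.3] at ball height [342.5 -58.2 110.4]
T [457.5 121.5] [33.2 36.4] at ball height [ 664.5 -384.9  110.4]
T [57.4 91.8] [ 81.8 155.6] at ball height [745.9 442.4 110.4]
S [355.1 193.5] [12.6 23.5] at ball height [ 607.  -160.4  110.4]
S [324.6  57.9] [20.1 46.6] at ball height [595.  880.9 110.4]
S [417.6 302.7] [33.8 48.1] at ball height [ 667.9 -465.4  110.4]
S [236.3 201.8] [13.2 32.7] at ball height [ 361.1 -187.6  110.4]
S [ 24.1 125.3] [ 2.9 22.6] at ball height [-250.4  191.   110.4]
S [401.2 119.1] [32.  50.9] at ball height [786.3 236.  110.4]
S [ 17.5 102.1] [11.2 26.9] at ball height [-357.9  361.4  110.4]
S [221.1  33.1] [11.  35.6] at ball height [ 102.7 1311.5  110.4]
```

View pics/m2.png

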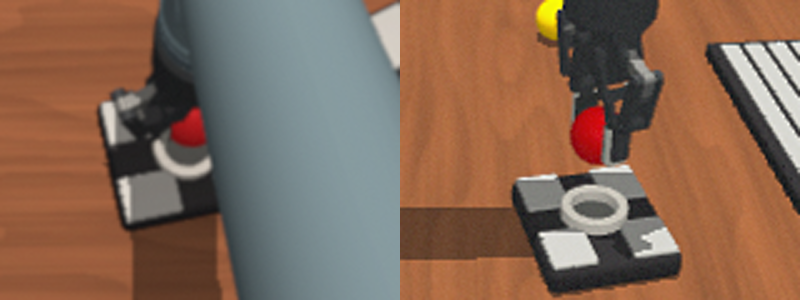

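The ball hangs above the small collar in both views: side view ball (595,135), collar (594,210) in the crop. The arm hides part of it in the top view. I'll compare the ball's offset with the collar's more exactly.

Run:
```python
from h import *
s=env.get_state();p=s["ee_pos"]
for n,box in(("side",(140,215,330,390)),("top",(120,180,320,380))):
    c=vision.capture(n); f=c["frame"]; h,sa,v=cv2.split(cv2.cvtColor(f,cv2.COLOR_BGR2HSV))
    m=(((h<6)|(h>172))&(sa>190)&(v>70)).astype(np.uint8); k=np.zeros_like(m); a,b,x,y=box; k[a:b,x:y]=m[a:b,x:y]
    pts=cv2.findNonZero(k); ctr,r=cv2.minEnclosingCircle(pts)
    R=cv2.Rodrigues(np.array(c["rvec"],float))[0]
    D=np.linalg.norm(ray(c,ctr)[0]-p); print(n,np.round(ctr,1),round(r,1),"expect r",25*c["fx"]/D,"bbox",cv2.boundingRect(pts))
    q=np.array([*p[:2],p[2]+13.7]); e=cv2.projectPoints(q[None],np.array(c["rvec"],float),np.array(c["tvec"],float),np.array([[c["fx"],0,c["cx"]],[0,c["fy"],c["cy"]],[0,0,1]]),np.array([c["k1"],0,0,0,0.]))[0].ravel()
    print(" predicted ball px",e.round(1),"ball pt",onz(c,ctr,q[2]).round(1))
    if n=="side":
        g=((sa<60)&(v>110)).astype(np.uint8); print([ (np.flatnonzero(g[r,335:385])+335)[[0,-1]] for r in (221,223,225)])
```

```text
side [358.  193.9] 11.3 expect r 11.636438856202615 bbox (348, 183, 14, 23)
 predicted ball px [359.2 193. ] ball pt [ 613.  -161.9  110.4]
[array([335, 370]), array([335, 371]), array([345, 370])]
top [345.9 150.3] 7.9 expect r 12.115955248354197 bbox (339, 143, 13, 15)
 predicted ball px [347.4 145.7] ball pt [ 606.4 -155.   110.4]
```

Position agrees within about 1–2 mm. I'll lower it.

Request:
drive_tool:
  rows:
    - [[0,0,0.01],0,0.04]
    - [[0,0,0.015],0,0.04]
    - [[0,0,0.013],0,0.04]
    - [[0,0,0.008],0,0.04]
    - [[0,0,0.005],0,0.04]
    - [[0,0,0.003],0,0.04]
    - [[0,0,0.001],0,0.04]
    - [[0,0,0],0,0.04]
    - [[0,0,0],0,0.04]

```text
t: 8.82
ee_pos: [615.8, -158.8, 41.5]
orientation: [0.982, 0.19, 0.0, 0.0]
wrist_force: [-0.2, 0.2, -1.6]
gripper_width: 0.566
grip_force: 31.3
```

Run:
```python
from h import *
T,S=vision.capture("top"),vision.capture("side"); cv2.imwrite("pics/m3.png",np.hstack([cv2.resize(T["frame"][100:220,270:430],(400,300),interpolation=cv2.INTER_CUBIC),cv2.resize(S["frame"][180:255,310:410],(400,300),interpolation=cv2.INTER_CUBIC)]))
s=env.get_state();print(s["ee_pos"],s["wrist_force"],s["grip_force"],s["gripper_width"])
```

```text
[ 615.72706671 -158.82734117   41.40162556] [ 0.88072022  0.06267463 -0.94215423] 31.253957748413086 0.5683083768252364
```

View pics/m3.png

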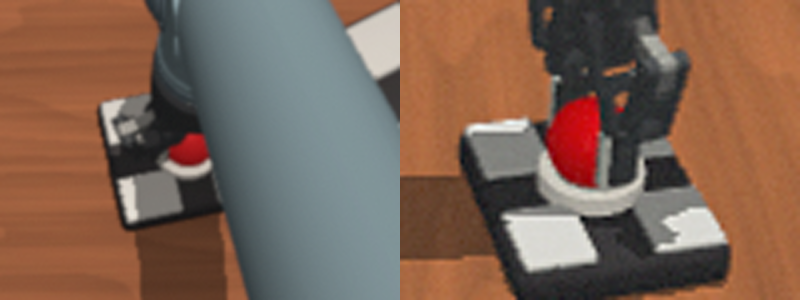

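The ball is sitting in the collar opening, with its left edge inside the ring at about (545,150) in the side half. There is no contact force yet, so I'll ease it down.

Request:
drive_tool:
  rows:
    - [[0,0,0.001],0,0.04]
    - [[0,0,0.0007],0,0.04]
    - [[0,0,0],0,0.04]
    - [[0,0,0],0,0.04]

```text
t: 9.43
ee_pos: [616.1, -158.9, 39.8]
orientation: [0.982, 0.19, 0.001, 0.0]
wrist_force: [1.1, -0.1, 1.1]
gripper_width: 0.564
grip_force: 31.3
```

Request:
drive_tool:
  rows:
    - [[0,0,0.0005],0,0.04]
    - [[0,0,0.0005],0,0.04]
    - [[0,0,0],0,0.04]
    - [[0,0,0],0,0.04]

```text
t: 9.93
ee_pos: [616.5, -158.9, 39.2]
orientation: [0.982, 0.19, 0.001, 0.0]
wrist_force: [1.1, -0.6, 5.0]
gripper_width: 0.564
grip_force: 31.7
```

Contact: about 5 N upward at the expected height. I'll open slowly.

Request:
drive_tool:
  rows:
    - [[0,0,0],0,0.047]
    - [[0,0,0],0,0.05]
    - [[0,0,0],0,0.053]
    - [[0,0,0],0,0.057]
    - [[0,0,0],0,0.062]
    - [[0,0,0],0,0.07]
    - [[0,0,0],0,0.08]
    - [[0,0,0],0,0.0854]
    - [[0,0,0],0,0.0854]
    - [[0,0,0],0,0.0854]
  squeeze: 20

```text
t: 11.18
ee_pos: [615.5, -158.8, 38.4]
orientation: [0.982, 0.19, 0.0, 0.0]
wrist_force: [-0.9, -0.5, -0.6]
gripper_width: 1.001
grip_force: 0.0
```

Request:
drive_tool:
  rows:
    - [[0,0,-0.005],0,0.0854]
    - [[0,0,-0.01],0,0.0854]
    - [[0,0,-0.02],0,0.0854]
    - [[0,0,-0.03],0,0.0854]
    - [[0,0,-0.03],0,0.0854]
    - [[0,0,-0.03],0,0.0854]
    - [[-0.02,0.02,-0.02],0,0.0854]
    - [[-0.03,0.03,0],0,0.0854]
    - [[-0.03,0.03,0],0,0.0854]
    - [[-0.03,0.03,0],0,0.0854]
    - [[-0.03,0.03,0],0,0.0854]
    - [[-0.02,0.02,0],0,0.0854]
    - [[0,0,0],0,0.0854]
    - [[0,0,0],0,0.0854]

```text
t: 12.92
ee_pos: [527.8, -365.3, 184.5]
orientation: [0.982, 0.191, 0.001, -0.0]
wrist_force: [0.7, 1.3, 0.2]
gripper_width: 0.995
grip_force: 0.0
```

Run:
```python
from h import *
T,S=vision.capture("top"),vision.capture("side"); cv2.imwrite("pics/m4.png",np.hstack([cv2.resize(T["frame"][100:280,140:440],(400,240)),cv2.resize(S["frame"][130:262,280:500],(400,240),interpolation=cv2.INTER_CUBIC)]))
s=env.get_state();print(s["ee_pos"],s["t"])
for n,c in(("T",T),("S",S)):
  for k,z in(("red",53),("yel",25),("col",39)):
    for e in blobs(c["frame"],k)[:4]:print(n,k,np.round(e[0],1),np.round(e[1],1),onz(c,e[0],z).round(1))
```

```text
[ 528.18666073 -364.26688258  184.08420117] 13.025
T red [344.8 154.5] [19. 21.] [ 617.  -157.1   53. ]
T yel [166.2 160.5] [17.1 18.5] [619.6 235.5  25. ]
T col [323.1 284.6] [38.8 39.5] [ 344.1 -105.1   39. ]
T col [457.5 121.6] [32.5 35.8] [ 694.5 -411.4   39. ]
T col [ 25.7 103.5] [60.4 96.2] [756.3 558.9  39. ]
T col [83.7 82.9] [72. 92.] [803.8 430.9  39. ]
S red [359.  216.2] [17.5 21.7] [ 619. -163.   53.]
S col [417.6 302.6] [33.9 48.1] [ 693.8 -400.6   39. ]
S col [235.4 204.1] [19.1 35.8] [340.6 -90.9  39. ]
S col [388.9 117.2] [32.7 73.6] [791.2 421.9  39. ]
S col [ 19.6 102. ] [10.9 32.9] [-478.2  550.    39. ]
```

View pics/m4.png

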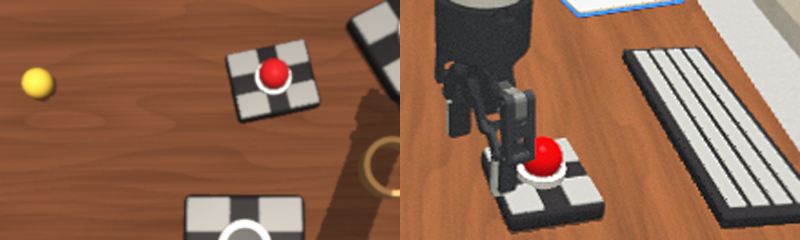

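The ball rests centred in the collar: (273,73) in the top half and (543,157) in the side half. It measures (617,-157) at seat height against a collar at (616,-158). The yellow ball hasn't moved, the tape looks untouched, and the arm is clear.

```bash
python3 -c "
from workcell import env
print(env.close_job())"
```

```text
the job is handed in; nothing more can be done
None
```

The red ball is back in the socket of the smallest trackball, lowered until it touched before I let go, and the job is handed in at about 13 s; the last pictures show it centred and still, with the yellow ball and tape left alone.

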